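Hold the board clip open over the circuit board's edge

TASK

Pinch the two upright handles of the spring clip on the sliding carriage so that its jaws spread wide open, then slide the carriage, with the clip held open, along its rail towards the upright circuit board until it meets its stop, so that the jaws gape on both sides of the board's edge. Do not touch or shift the board and leave the things lying round the fixture alone. Finish there while still holding the clip fully open; do not let go.

Things in the scene. Friction and masses are not known exactly. Their poses are not given: they have to be found in the camera images.
- fixture: Fixed fixture: aluminium plate 240 x 70 x 10 mm on the worktop with a steel rail and, at its +x end, a black slotted rest (48 x 30 mm, top at z 32 mm) for the board. Origin at worktop level on the plate's centre line, 5 mm to -x of its middle. z up; +x: the carriage slides this way to the board; y: the clip is squeezed along it. The board's near edge is at x = 77 mm. Place and yaw vary.
- carriage (a joint): Carriage travel along the fixture's +x, m: 0 farthest from the board, 0.120 at the stop (block meets the rest). Starts at 0 to 0.085, friction 1.5 N, stays where left. Dark steel block; its post, 26 mm wide, top 80 mm above the worktop, ends 20 mm to -x of the clip centre. From 0.104 on the jaws overlap the board's edge (closed jaws would hit it).
- clip_grip (a point): Point on the carriage midway between the handles, 108 mm above the worktop, good to pinch at; axes as the fixture's, x there = -39 mm + travel. Handles: steel plates 24 mm wide along x, top at 124 mm; pinch between 90 and 122 mm above the worktop. At rest they lean out: outer faces 52 mm apart at the top, 42 mm at this height. Fully squeezed: parallel, 22 mm apart.
- clip_mouth (a point): Point on the carriage midway between the jaws, 50 mm above the worktop, axes as the fixture's. Jaws hang from the pivots (74 mm high) down to 45 mm above the worktop, 24 mm wide along x; the board's top is at 56 mm. At the stop this point is 4 mm past the board's near edge. Fully spread, each jaw stands about 9 mm from the middle plane.
- jaw_l (a joint): Angle (rad) of the left (+y) half of the clip: 0 sprung shut, 0.31 fully spread at its hard stop. Pressing the left handle towards the right one increases it. Spring at the handle: about 3.5 N to start, 7 N fully open.
- jaw_r (a joint): The same for the right (-y) half of the clip, also 0 to 0.31.
- board: Green circuit board 36 x 36 x 2 mm, 20 g, connectors up to 4 mm off one face. Stands loosely upright in the slot of the rest, in the fixture's middle plane, from 20 to 56 mm above the worktop. Origin: middle of its plain face; its y axis points up, its x axis towards the carriage.
- battery: Bystander: black battery pack with lead, 116 x 34 x 17 mm, loose beside the fixture on its left (+y). Origin under its centre.
- motor_a: Bystander: small round motor with leads, 23 x 40 x 24 mm, loose on the right (-y) of the fixture. Origin under its centre.
- tweezers: Bystander: tweezers, 125 x 12 x 9 mm, lying loose on the left of the fixture beyond the battery. Origin under its centre.

How it is judged:
By the outcome, as a careful person would: the job done as asked, in the order asked, and still so for the second after the job is handed in, while the arm keeps its last pose, push and grip.
It also fails if it takes over 32 s, if anything falls off the work surface, if the arm or the gripper's body presses on something with over 40 N, if the wrist force passes 120 N, or if a joint passes its speed limit or range.

ROBOT

A 7-joint arm with a two-finger parallel gripper is mounted at the origin on a cart in front of the work surface, level with it; the furniture and walls round the work are solid. World frame = base frame: x ahead of the robot, y to its left, z up, the work surface at z = 0. Lengths are in mm, angles in rad, forces in N, time in s.
With the tool pointing down it reaches from about 425 to 925 mm from the base axis. Payload 6.8 kg.
Tool frame: the origin (TCP) lies midway between the tips of the shut fingers; the grasp point (between the pads) lies grasp_offset behind it (grasp_offset is the distance from the TCP to the grasp point, in mm); z points along the fingers, y is the line along which they close (so a half turn about z gives the same grasp; the last joint's range is limited). The gripper opens to 85 mm and grips with 20 to 120 N. Pads are 22 mm wide; open, the fingers measure 114 mm over their backs; the gripper's body (76 mm by 85 mm) begins 54 mm behind the grasp point. The pads swing forward as they close: fully open they stand 13 mm farther back than shut.
Start: joints at [1.05, 0.477, 0.022, 1.555, -0.011, 1.109, -0.083], TCP at [270.804, -618.314, 231.308] pointing down, gripper open.
Joint ranges: [-2.96, 2.96], [-0.34, 2.1], [-1.41, 1.46], [0.24, 2.44], [-1.37, 4.51], [0.17, 1.92], [-2.96, 2.96]. Speed limits (rad/s): [2.39, 2.39, 3.14, 3.14, 3.14, 3.14, 3.14].

INTERFACE

Orientations are given as a 3x3 rotation matrix whose columns are the frame's x, y, z axes.
In Python, from station import * gives the robot as it stands. Calls block until the motion is done:
- move_ptp(position, orientation): joint-space move of the TCP to a pose.
- move_l(position, attitude=None, velocity=150): straight line of the TCP; attitude=None keeps the orientation; velocity is the mean speed in mm/s.
- set_joints(angles): joint-space move.
- set_gripper(opening): opening from 0.0 (shut) to 1.0 (fully open); the grip force is fixed at half the most; returns when the fingers have stopped.
- hold(seconds).
- inverse_kinematics(position, orientation): joint angles nearest the present ones, or None.
- grab_frame(name): name is "scene" or "top" or "wrist"; returns the picture (480x640x3 uint8, red, green, blue); there is no depth.
- calibration(name): a dict with "fx", "fy", "cx", "cy" (pixels), "rvec" (rotation vector, rad) and "tvec" (3), from world to camera coordinates, as OpenCV has them; the wrist camera has in their place "mount" (4x4, takes a point from camera to tool coordinates, whose origin is the TCP and whose axes are the flange's). Camera axes: x right, y down, z forward; pixel columns grow to the right and rows downward; lengths in mm; the calibration is good to about 2 mm. A picture is of the moment at which its call begins: read the wrist's pose just before it. calibration takes no time and is no camera call.
A pose or a line that the arm cannot do raises PlanningError and nothing moves.
- job_done(): hands the job in; it is judged then, once.
Trained networks look in the newest picture that a camera, given by its name, has taken for a name from the list of things; names that differ only in an ending like _2 or _b are one class to them, and where a whole thing is asked for, a point or a joint stands for the part that bears it (a point fixed in the world has none). Each returns a list of dicts, best first, with "score" (0 to 1); they miss things now and then, are a little off and sometimes report something else, mostly with a low value. They report only what shows in the picture. A call takes as long as a camera call.
- boxes_of(target, camera): "bbox" ([left, top, width, height] in pixels, round what is visible of it).
Readings, each from a call of its own:
- current_time(): time.
- current_joint_pos(): joint angles.
- current_joint_velocities(): joint speeds.
- current_joint_torque(): joint torques, N m.
- current_eef_pos(): TCP position.
- current_ee_rot(): TCP orientation.
- current_wrist_force(): force on the tool from outside, world axes, zero at the start.
- current_torque(): the same for the moment, N m.
- current_grip_width(): opening from 0.0 (shut) to 1.0 (fully open).
- current_grasp_force(): force on a finger pad.
Only numpy, scipy, OpenCV 4.12 (cv2) and the standard library are available. Lean on these libraries where they do the work, as an engineer would, in place of code of your own. Each camera call takes 0.05 s, during which the arm holds its last target. There are 200 camera calls.

## Working session

There is one attempt and no reset: what is moved stays moved. The work goes in short steps, each a Python script; the robot and the scene stay as the last script left them, time stands still between calls to the robot, and variables do not carry over. Pictures are saved under pics/ and viewed, at most 10 in all, crops included, and the job is handed in when it is done.

```bash
mkdir -p pics
python3 - <<'E'
from station import *
import cv2
for n in ("scene","top"):
    im=grab_frame(n); cv2.imwrite(f"pics/{n}0.png",im[:,:,::-1]); print(n,calibration(n))
    for t in ("fixture","carriage","clip_grip","board","battery"):
        print(t,[(b["bbox"],round(b["score"],2)) for b in boxes_of(t,n)[:2]])
print(calibration("wrist"),current_time())
try: print(grasp_offset)
except Exception as e: print(e)
print(current_ee_rot())
E
```

```text
scene {'fx': 521.3491213645086, 'fy': 521.3491213645086, 'cx': 314.5373717801097, 'cy': 230.93685395440156, 'rvec': array([ 1.12029932, -2.09379835,  1.17567005]), 'tvec': array([598.45689918, 213.14629503, 656.53841502])}
fixture [([241.5, 219.7, 149.8, 85.9], 0.96)]
carriage [([279.5, 219.7, 36.6, 74.5], 0.63)]
clip_grip [([279.4, 218.2, 40.4, 73.2], 0.64)]
board [([362.8, 258.6, 19.2, 13.6], 0.58)]
battery [([252.6, 251.0, 68.9, 18.7], 0.96)]
top {'fx': 475.1572832249578, 'fy': 475.1572832249578, 'cx': 322.311312646706, 'cy': 244.65414300011227, 'rvec': array([ 2.11731872, -2.11893644,  0.17860964]), 'tvec': array([363.86159506, 584.68769955, 833.00885154])}
fixture [([264.9, 232.3, 119.4, 89.2], 0.66), ([286.8, 250.3, 43.1, 29.8], 0.29)]
carriage [([288.6, 248.9, 36.2, 32.1], 0.92)]
clip_grip [([291.1, 251.1, 34.2, 28.8], 0.96), ([277.0, 281.5, 14.6, 10.7], 0.21)]
board [([354.6, 294.8, 18.9, 7.9], 0.52), ([264.6, 228.8, 122.0, 93.9], 0.34)]
battery [([292.7, 210.1, 57.3, 32.8], 0.89), ([291.7, 249.8, 38.2, 31.0], 0.45)]
{'fx': 399.36090041038176, 'fy': 399.36090041038176, 'cx': 318.0899237589378, 'cy': 235.05271677171703, 'mount': array([[ 1.70176291e-04, -9.54773669e-01, -2.97333502e-01,
         7.78067975e+01],
       [ 9.99999978e-01,  1.99057025e-04, -6.68546236e-05,
         2.06941317e-02],
       [ 1.23017357e-04, -2.97333484e-01,  9.54773682e-01,
        -1.42698772e+02],
       [ 0.00000000e+00,  0.00000000e+00,  0.00000000e+00,
         1.00000000e+00]])} 0.6
18.700000000000003
[[ 9.16033318e-01  4.01102181e-01  2.06692068e-05]
 [ 4.01102181e-01 -9.16033318e-01 -2.44547642e-05]
 [ 9.12482286e-06  3.06918427e-05 -9.99999999e-01]]
```

Run:
```python
import cv2
a=cv2.imread("pics/top0.png")[200:340,240:410]; cv2.imwrite("pics/c1.png",cv2.resize(a,None,fx=4,fy=4,interpolation=cv2.INTER_CUBIC))
a=cv2.imread("pics/scene0.png")[200:320,220:410]; cv2.imwrite("pics/c2.png",cv2.resize(a,None,fx=4,fy=4,interpolation=cv2.INTER_CUBIC))
```

```text
(no output)
```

View pics/c1.png

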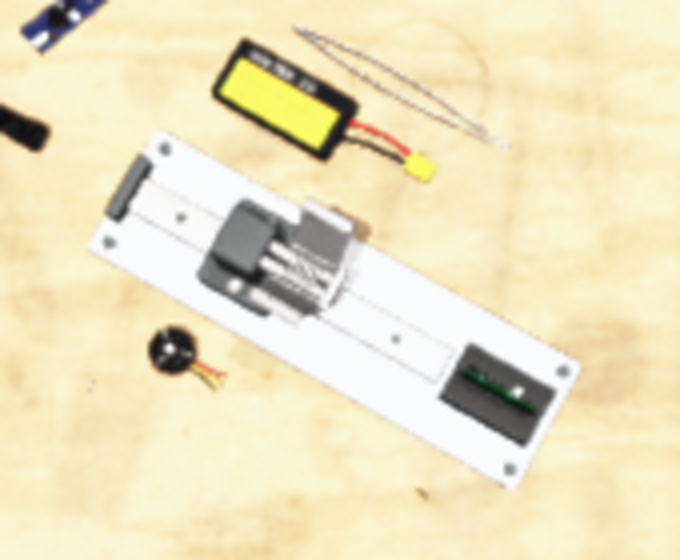

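View pics/c2.png

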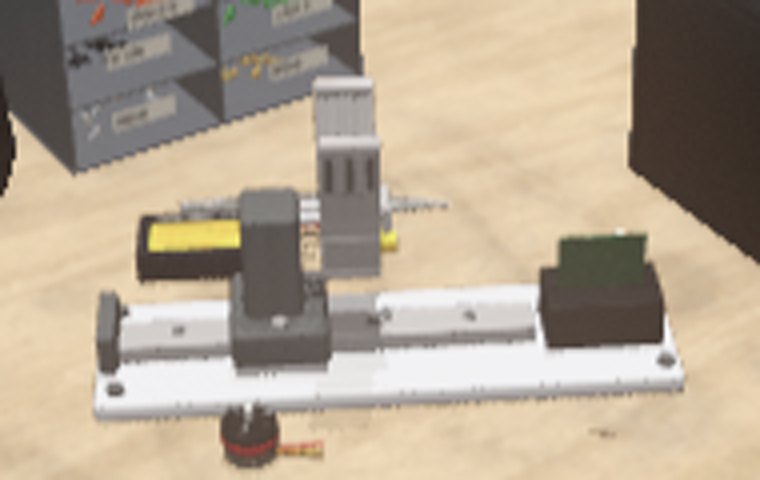

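The top crop shows the plate corners at crop (158,130), (90,248), (515,488) and (580,362), with the board at the lower right and the clip mid-rail. In the scene crop the near and far handle tops are at about (349,140) and (343,80). I'll fit the fixture pose from these.

```bash
cat > h.py <<'E'
from station import *
import cv2, numpy as np
from scipy.optimize import least_squares
def K(c): return np.array([[c["fx"],0,c["cx"]],[0,c["fy"],c["cy"]],[0,0,1.]])
def proj(c,P): return cv2.projectPoints(np.asarray(P,float),c["rvec"],c["tvec"],K(c),None)[0][:,0]
def Rz(a): return np.array([[np.cos(a),-np.sin(a),0],[np.sin(a),np.cos(a),0],[0,0,1]])
def F(p,P): return np.asarray(P,float)@Rz(p[2]).T+[p[0],p[1],0]
E
python3 - <<'E'
from h import *
T=calibration("top");S=calibration("scene")
cor=np.array([[158,130],[90,248],[515,488],[580,362]])/4+[240,200]
C=[[-115,35,10],[-115,-35,10],[125,-35,10],[125,35,10]]
sc=np.array([[349,140],[343,80]])/4+[220,200]
def H(t): return [[-39+t,-25,124],[-39+t,25,124]]
tp=np.array([[327,217]])/4+[240,200]
def res(p): return np.r_[(proj(T,F(p,C))-cor).ravel(),(proj(S,F(p,H(p[3])))-sc).ravel(),(proj(T,F(p,H(p[3])[1:]))-tp).ravel()]
# backproject initial guess
best=min((least_squares(res,[x0,y0,a,40]) for a in np.arange(-3,3.2,.7) for x0 in(500,) for y0 in(-350,0)),key=lambda r:r.cost)
print(best.x,best.cost,np.round(best.fun,1))
p=best.x
g=F(p,[[-39+p[3],0,108],[-39+120,0,108]]);print(g)
for s in (0,np.pi):
  R=Rz(p[2]+s)@np.diag([1,-1,-1.])
  for q in g:
    print(inverse_kinematics(q+[0,0,-18.7],R),inverse_kinematics(q+[0,0,80],R))
E
```

```text
[532.05262078 367.41683032  -2.08024341  29.12446176] 8.235508647428887 [-0.8 -0.2 -1.7  0.9 -0.   1.3  0.9  0.8  0.5 -1.   0.3 -2.1 -0.3 -1.7]
[[536.86886763 376.03831638 108.        ]
 [492.54935677 296.70267238 108.        ]]
[ 0.0366376   0.94288292 -1.1940136   1.66216459  0.93286903  1.21310971
  1.24952519] [ 0.03785924  0.79047635 -1.18887578  1.59304912  0.75743394  1.28651877
  1.35873249]
[ 0.1757422   0.82902593 -1.19073458  1.86146987  0.87751372  1.09768024
  1.26946901] [ 0.19054835  0.64688115 -1.18310926  1.78943678  0.65291686  1.16417684
  1.43115498]
[-0.17742528  0.72783212 -0.77417662  1.67636716  0.59153079  0.98641893
 -1.67239282] [-0.07106058  0.67133182 -0.95566534  1.59999765  0.58190246  1.1792049
 -1.66316219]
[-0.0326925   0.63286751 -0.82830408  1.87350425  0.59027561  0.89938433
 -1.65793013] [ 0.12482136  0.57854616 -1.0583494   1.79291221  0.56148993  1.10854708
 -1.63728038]
```

View pics/scene0.png

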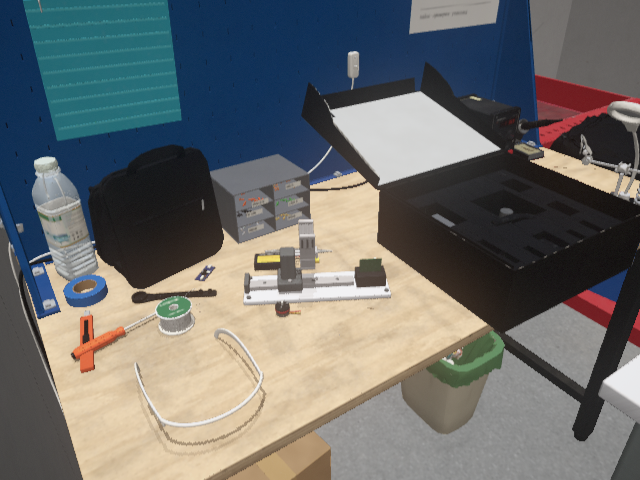

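View pics/top0.png

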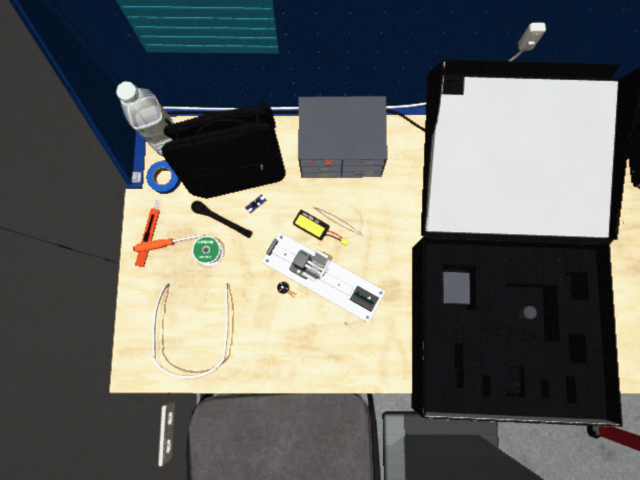

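The case with its raised lid stands between the arm's start and the fixture, so I'll triangulate its corners from both views and plan over it.

Run:
```python
from h import *
T=calibration("top");S=calibration("scene")
def P(c): return K(c)@np.c_[cv2.Rodrigues(c["rvec"])[0],c["tvec"]]
for n,s,t in [("hingeL",(380,185),(425,237)),("lidfarL",(305,90),(430,65)),("hingeR",(500,150),(612,240)),("lidfarR",(425,65),(612,65)),("trayfrontL",(515,268),(415,415)),("shelf",(212,182),(300,155)),("shelfR",(308,180),(385,155)), ("bag",(95,190),(165,150))]:
    X=cv2.triangulatePoints(P(S),P(T),np.array(s,float).reshape(2,1),np.array(t,float).reshape(2,1));print(n,np.round((X[:3]/X[3]).ravel()))
q0=current_joint_pos()
p=np.array([532.05,367.4,-2.080,29.1])
R0=current_ee_rot()
# candidate high waypoints
for pos in [(270*.75,-618*.75,500),(220,-500,480)]:
    print(pos,inverse_kinematics(np.array(pos),R0))
```

```text
hingeL [588. 186. 121.]
lidfarL [841. 187. 236.]
hingeR [ 586. -138.  112.]
lidfarR [ 820. -103.  248.]
trayfrontL [287. 207. 120.]
shelf [747. 423. 128.]
shelfR [749. 243.  85.]
bag [727. 633. 181.]
(202.5, -463.5, 500) [ 1.01103157e+00  5.30459002e-02  2.60238295e-02  1.52019156e+00
 -1.38501065e-03  1.56834155e+00 -1.21054419e-01]
(220, -500, 480) [ 1.01602656  0.12925314  0.03004474  1.47857234 -0.00388029  1.53379361
 -0.11211233]
```

Run:
```python
from h import *
p=np.array([532.05,367.4,-2.080,29.1])
R=Rz(p[2]+np.pi)@np.diag([1,-1,-1.])
q=inverse_kinematics(np.array((220,-500,480.)),current_ee_rot()); set_joints(q)
g=F(p,[[-39+p[3],0,190]])[0]
q2=np.array(q); q2[0]=-0.6; set_joints(q2)
t=inverse_kinematics(g,R); print(t)
move_ptp(g,R)
print(current_time(),current_eef_pos(),current_grip_width())
im=grab_frame("wrist");cv2.imwrite("pics/w1.png",im[:,:,::-1])
M=calibration("wrist")["mount"];np.savez("w1.npz",M=M,pos=current_eef_pos(),R=current_ee_rot())
print(current_wrist_force())
```

```text
[-0.7509377   0.48266084  0.06208295  1.6488747  -0.0339879   1.01110941
 -1.18708549]
5.6917 [537.89608962 375.82857966 191.2075624 ] 0.9988027652790749
[-0.12623299 -0.42967985 -0.51548422]
```

View pics/w1.png

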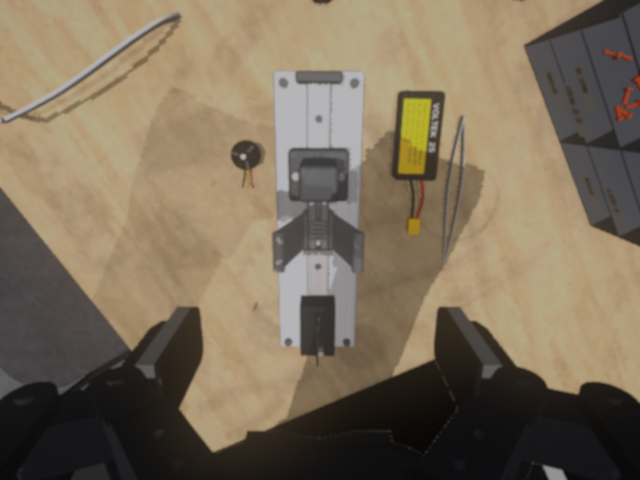

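The wrist view shows the plate corners at (274,72), (364,72), (355,347) and (282,347). The handle top outer edges are at about (273,234–271) and (363,234–271). I'll refit with these.

```bash
python3 - <<'E'
from h import *
d=np.load("w1.npz");c=calibration("wrist")
W=np.eye(4);W[:3,:3]=d["R"];W[:3,3]=d["pos"];X=np.linalg.inv(W@d["M"])
c=dict(c,rvec=cv2.Rodrigues(X[:3,:3])[0],tvec=X[:3,3])
C=[[-115,35,10],[-115,-35,10],[125,-35,10],[125,35,10]]
def H(t): return [[-39+t-12,-26,124],[-39+t+12,-26,124],[-39+t-12,26,124],[-39+t+12,26,124]]
uc=np.array([[364,72],[274,72],[282,347],[355,347]]);uh=np.array([[273,234],[273,271],[363,234],[363,271]])
def res(p): return np.r_[(proj(c,F(p,C))-uc).ravel(),(proj(c,F(p,H(p[3])))-uh).ravel()]
r=least_squares(res,[532,367.4,-2.08,29]);print(r.x,r.cost,np.round(r.fun,1))
np.save("p.npy",r.x)
E
python3 -c "
import cv2;a=cv2.imread('pics/w1.png')[140:290,250:390];cv2.imwrite('pics/w1c.png',cv2.resize(a,None,fx=4,fy=4))"
```

```text
[534.97158107 367.5965647   -2.08161945  28.68054664] 18.361388011170096 [ 0.7 -0.8 -2.1 -0.9 -1.7  1.4  0.4  1.4 -1.8 -1.7 -0.4  1.8  2.7 -1.6
  1.2  1.9]
```

View pics/w1c.png

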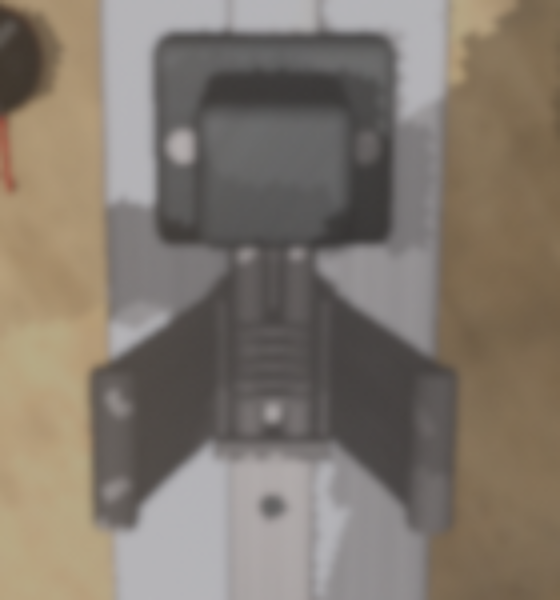

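Run:
```python
from h import *
p=np.load("p.npy")
R=Rz(p[2]+np.pi)@np.diag([1,-1,-1.])
g=F(p,[[-39+p[3],0,91]])[0]
move_l(g+[0,0,60],R,150); move_l(g,R,120)
f=lambda:np.round(Rz(p[2]).T@current_wrist_force(),1)
print(current_eef_pos()-g,f())
for o in (.55,.4,0):
    set_gripper(o);print(o,current_grip_width(),current_grasp_force(),f(),current_time())
hold(.2);print(current_grip_width()*85,current_grasp_force(),f(),np.round(current_eef_pos()-g,2))
im=grab_frame("wrist");cv2.imwrite("pics/w2.png",im[:,:,::-1]);np.save("g.npy",g)
```

```text
[0.49231239 0.29677712 0.69341676] [ 0.5 -0.5  0.3]
0.55 0.5501580616573736 4.106811038218439 [ 0.  -1.   5.1] 7.2667
0.4 0.40568758029146085 5.079755071783438 [ 1.  -0.7  8.4] 7.55
0 0.22732692791852083 60.834529995918274 [ 1.6 -5.7 12.7] 7.8167
18.908739490728873 60.83025097846985 [ 0.8 -4.4 12.7] [-0.14  2.64  2.46]
```

View pics/w2.png

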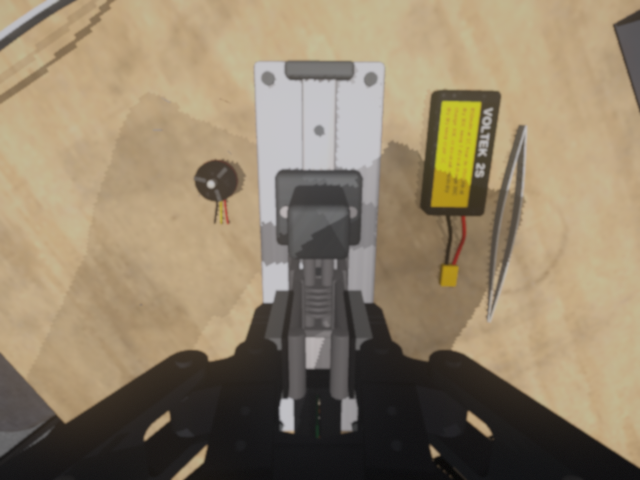

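The handles are gripped parallel between the pads (about 290–350, 300–395), the pad force is 61 N and side loads are small. Next I slide in steps and watch the force.

Run:
```python
from h import *
p=np.load("p.npy");g=np.load("g.npy");u=Rz(p[2])[:,0]
R=Rz(p[2]+np.pi)@np.diag([1,-1,-1.])
f=lambda:np.round(Rz(p[2]).T@current_wrist_force(),1)
e0=current_eef_pos()
for s in [30,60,75,82,86]+list(np.arange(88,100,1.)):
    move_l(g+u*s,R,60 if s<80 else 30); ff=f()
    print(s,np.round(Rz(p[2]).T@(current_eef_pos()-e0),1),ff,round(current_grip_width(),3),round(current_time(),1))
    if ff[0]<-12 or abs(ff[1])>30: break
hold(.3);print(f(),current_grasp_force(),current_wrist_force())
for n in ("scene","wrist"): cv2.imwrite(f"pics/{n}3.png",grab_frame(n)[:,:,::-1])
a=cv2.imread("pics/scene3.png")[190:320,220:420];cv2.imwrite("pics/s3c.png",cv2.resize(a,None,fx=4,fy=4,interpolation=cv2.INTER_CUBIC))
```

```text
30 [30.3 -0.1 -0.1] [ 1.9 -5.2 14.2] 0.228 8.7
60 [60.2 -0.2 -0.1] [ 1.2 -6.7 14.9] 0.223 9.4
75 [75.2 -0.3 -0.1] [ 1.6 -7.4 15.4] 0.226 9.8
82 [81.8 -0.3 -0.1] [ 1.2 -7.2 14.9] 0.223 10.2
86 [85.6 -0.3 -0.1] [ 0.6 -7.3 14.8] 0.227 10.4
88.0 [87.4 -0.3 -0.1] [ 0.2 -7.  14.3] 0.224 10.7
89.0 [88.2 -0.3 -0.1] [-0.5 -6.7 14.7] 0.229 10.9
90.0 [89.1 -0.3 -0.1] [-1.5 -7.4 15. ] 0.233 11.2
91.0 [90.1 -0.3 -0.1] [-0.7 -8.1 14.7] 0.227 11.4
92.0 [90.5 -0.4 -0.1] [-3.1 -7.1 12.7] 0.231 11.7
93.0 [90.5 -0.4 -0. ] [-5.9 -6.7  9. ] 0.225 11.9
94.0 [90.6 -0.4 -0. ] [-8.7 -6.4  7.4] 0.225 12.2
95.0 [90.7 -0.3  0. ] [-11.   -5.1   4.8] 0.226 12.4
96.0 [90.8 -0.4  0. ] [-14.   -4.5   2.3] 0.226 12.7
[-13.1  -5.    2.7] 59.87280249595642 [ 2.07674925 13.88780743  2.73045827]
```

View pics/s3c.png

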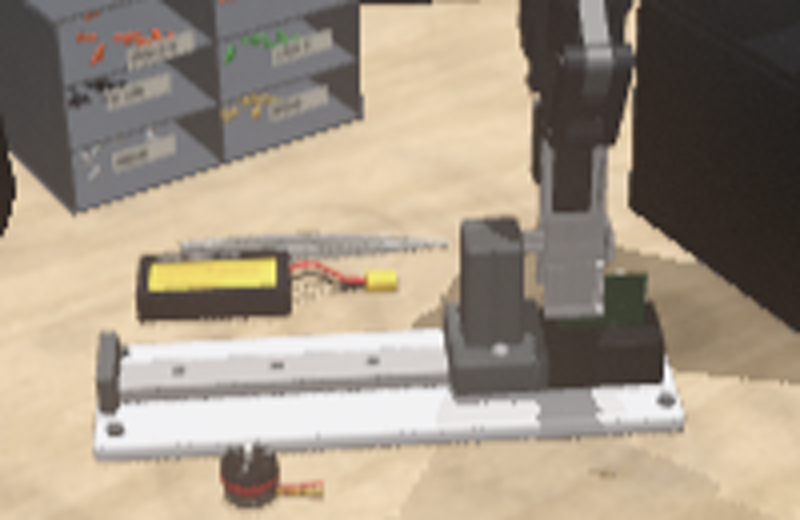

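The crop shows the carriage block at crop (495,340) flush against the rest at (605,340). The jaws straddle the board edge around (575,300). The board is upright, and the battery, motor and tweezers are where they were. I'm handing it in.

```bash
python3 -c "
from station import *
print(current_grasp_force(),current_grip_width(),current_time());print(job_done())"
```

```text
59.87260580062866 0.22429663075050554 13.0833
the job is handed in; nothing more can be done
None
```

I handed the job in at 13.1 s of 32 s: the gripper is holding the clip open with about 60 N, and the carriage is pushed against its stop with the jaws either side of the board's edge. In the last picture the board and the loose items looked undisturbed.

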